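Scribe the cheek profile along its template

TASK

Take the scriber out of its wooden block and scribe the cheek outline on the black panel: set the point down against the template's curved edge at the heel (the straight end) and draw it along to the nose (the bulging end), keeping it lightly on the panel and lightly against the edge the whole way, never pushing hard and never scratching the panel elsewhere. Then stand the scriber back in the middle hole of its block, fully home, and let go. Leave the other things on the bench where they are, and keep the gripper itself off the job.

Things in the scene. Friction and masses are not known exactly. Their poses are not given: they have to be found in the camera images.
- scriber_grip (a point): Scriber, 120 mm long, 70 g: dark wooden handle, brass ferrule, steel shank; stands point down in the middle hole of the block. This point is on its axis at the height to grip, 80 mm above the point; z runs up the tool. The handle is round, 24 mm across where gripped (50 to 100 mm above the point), 29 mm at its top; its lower end, 45 mm above the point, rests on the block.
- scriber_tip (a point): The very point of the scriber's shank. The shank is straight, 4 mm in diameter, with a round nose of 2 mm radius, 45 mm long below the handle. Held against an edge, its axis is 2 mm away from that edge.
- tool_block: Fixed wooden block, 60 x 100 x 50 mm high, with a row of three holes along its y; origin at the centre of its underside.
- block_hole (a point): Mouth of the middle hole of the tool block (the scriber's place), at the block's top face, 50 mm above the bench; 13 mm in diameter and 48 mm deep. Fully home, the handle's collar rests on the block's top, so the scriber's point is 45 mm below this point.
- panel: The job: a thin black sheet, 216 x 240 mm, with blue film along two edges, on a pale wooden board 250 x 270 mm. Fixed. Origin at the centre of the board's underside, on the bench; the sheet's upper face is 20 mm above the origin, level and hard. It must not be pressed with more than 12 N.
- template: Fixed aluminium template on the panel, 6 mm thick, 170 mm long along its y, two brass thumb screws. Origin on its underside, about below the middle of the edge to follow, which faces +x. From the heel (-y) to the nose (+y) that edge runs straight, into a hollow 13 mm deep, then out to a nose 16 mm proud, and rounds off. Smooth; its exact curve must be felt or seen. Over 12 N would shift it.
- profile_heel (a point): Point of the profiled edge near its heel end (start of the line), on the panel's face, 7 mm in from the template's end. Axes as the template's.
- profile_nose (a point): Point of the profiled edge near its nose end (end of the line), on the panel's face, 7 mm in from the template's end. Axes as the template's.
- wire_reel: Bystander: reel of blue wire, 90 mm across, 62 mm high, standing on its flange; origin under its centre.
- solder_reel: Bystander: small solder reel with red flanges, 54 mm across, 50 mm high; origin under its centre.
- screwdriver: Bystander: screwdriver with a red handle, 180 mm long, lying on the bench.

How it is judged (in metres and radians):
On the way, in this order (a step that is already met when the one before it is completed fails the run):
1. the scriber's point is on the panel and against the template at the start of the edge, near the heel (contact force between scriber and template above 0.4 N and contact force between scriber and panel above 0.3 N and y of scriber_tip in the frame of template between -0.073 and -0.062 m), for 0.15 s.
2. the scriber's point is on the panel and against the template 15 mm further along the template (contact force between scriber and template above 0.4 N and contact force between scriber and panel above 0.3 N and y of scriber_tip in the frame of template between -0.058 and -0.047 m), for 0.15 s.
3. the scriber's point is on the panel and against the template 30 mm further along the template (contact force between scriber and template above 0.4 N and contact force between scriber and panel above 0.3 N and y of scriber_tip in the frame of template between -0.043 and -0.032 m), for 0.15 s.
4. the scriber's point is on the panel and against the template 45 mm further along the template (contact force between scriber and template above 0.4 N and contact force between scriber and panel above 0.3 N and y of scriber_tip in the frame of template between -0.028 and -0.017 m), for 0.15 s.
5. the scriber's point is on the panel and against the template 60 mm further along the template (contact force between scriber and template above 0.4 N and contact force between scriber and panel above 0.3 N and y of scriber_tip in the frame of template between -0.013 and -0.002 m), for 0.15 s.
6. the scriber's point is on the panel and against the template 75 mm further along the template (contact force between scriber and template above 0.4 N and contact force between scriber and panel above 0.3 N and y of scriber_tip in the frame of template between 0.002 and 0.013 m), for 0.15 s.
7. the scriber's point is on the panel and against the template 90 mm further along the template (contact force between scriber and template above 0.4 N and contact force between scriber and panel above 0.3 N and y of scriber_tip in the frame of template between 0.017 and 0.028 m), for 0.15 s.
8. the scriber's point is on the panel and against the template 105 mm further along the template (contact force between scriber and template above 0.4 N and contact force between scriber and panel above 0.3 N and y of scriber_tip in the frame of template between 0.032 and 0.043 m), for 0.15 s.
9. the scriber's point is on the panel and against the template 120 mm further along the template (contact force between scriber and template above 0.4 N and contact force between scriber and panel above 0.3 N and y of scriber_tip in the frame of template between 0.047 and 0.058 m), for 0.15 s.
10. the scriber's point is on the panel and against the template at the end of the edge, near the nose (contact force between scriber and template above 0.4 N and contact force between scriber and panel above 0.3 N and y of scriber_tip in the frame of template between 0.062 and 0.073 m), for 0.15 s.
At the end, for the whole second after the job is handed in: The scriber stands upright (within 0.12 rad) in the middle hole of its block, within 7 mm of the hole's axis and within 3 mm of fully home, released and at rest, after its point was drawn along the template's edge from heel to nose (horizontal distance between scriber_tip and block_hole below 0.007 m and horizontal distance between scriber_grip and block_hole below 0.009 m and z of scriber_tip in the frame of block_hole below -0.042 m and angle between scriber_grip's own z axis and vertical below 0.12 rad and linear speed of scriber below 0.02 m/s); the robot touches nothing.
It fails at once if the scriber pushes against the template with more than 12 N (contact force between scriber and template above 12 N).
It fails at once if the scriber presses on the panel with more than 12 N (contact force between scriber and panel above 12 N).
It fails at once if the point scratches the panel away from the profile (outside the strip, some 30 mm wide, along the edge) (contact force between scriber and panel above 0.5 N and not ((y of scriber_tip in the frame of template between -0.1 and 0.001 m and x of scriber_tip in the frame of template between -0.018 and 0.016 m) or (y of scriber_tip in the frame of template between -0.001 and 0.1 m and x of scriber_tip in the frame of template between -0.016 and 0.032 m))).
It fails at once if the robot itself leans on the template or panel (contact force between any of the arm, the fingers and template above 5 N or contact force between any of the arm, the fingers and panel above 5 N).
It fails at once if a bystander is disturbed (distance of any of wire_reel, solder_reel, screwdriver from where it was at the start of the episode above 0.02 m).
It also fails if it takes over 72 s, if anything falls off the work surface, if the arm or the gripper's body presses on something with over 40 N, if the wrist force passes 120 N, or if a joint passes its speed limit or range.

ROBOT

A 6-joint arm with a two-finger parallel gripper is mounted at the origin on the work surface. World frame = base frame: x ahead of the robot, y to its left, z up, the work surface at z = 0. Lengths are in mm, angles in rad, forces in N, time in s.
With the tool pointing down it reaches from about 350 to 1000 mm from the base axis. Payload 7.1 kg.
Tool frame: the origin (TCP) lies at the very end of the fingers, on their centre line; the grasp point (between the pads) lies 19 mm behind it; z points along the fingers, y is the direction in which the jaws open and shut (so a half turn about z gives the same grasp; the last joint's range is limited). The gripper opens to 85 mm and grips with 20 to 120 N. Pads are 22 mm wide; open, the fingers measure 114 mm over their backs; the gripper's body (76 mm by 85 mm) begins 54 mm behind the grasp point. The pads swing forward as they close: fully open they stand 13 mm farther back than shut.
Start: joints at [-1.22, 0.423, 1.63, -0, 1.089, -0.019], TCP at [225.909, -582.726, 231.319] pointing down, gripper open.
Joint ranges: [-3, 3], [-0.9, 2.11], [0.09, 2.58], [-1.31, 4.45], [0.11, 2.69], [-2.54, 2.54]. Speed limits (rad/s): [2.39, 2.39, 3.01, 3.14, 3.14, 3.14].

INTERFACE

Orientations are given as a rotation vector (axis times angle).
In Python, from rig import arm, vision gives the robot as it stands. Calls block until the motion is done:
- arm.movep(position, orientation): joint-space move of the TCP to a pose.
- arm.move_straight(position, frame=None, vel=150, stop_force=None): straight line of the TCP; frame=None keeps the orientation; vel is the mean speed in mm/s. With stop_force (N) it stops when the force on the tool has changed by that much, and returns True; else False.
- arm.set_joints(angles): joint-space move.
- arm.open_jaws() and arm.grab(f_grip=None): open the fingers fully, or close them until they stop; f_grip is the grip in N (None keeps the last).
- arm.dwell(seconds).
- arm.inverse_kinematics(position, orientation): joint angles nearest the present ones, or None.
- vision.read_camera(name): name is "side" or "top" or "wrist"; returns the picture (420x560x3 uint8, red, green, blue); there is no depth.
- vision.calibration(name): a dict with "intrinsics" (3x3 intrinsics, pixels), "camera_from_world" (4x4, takes a point from world to camera coordinates). Camera axes: x right, y down, z forward; pixel columns grow to the right and rows downward; lengths in mm; the calibration is good to about 2 mm. The wrist camera is an equidistant fisheye: a pixel r from the principal point sees the ray r / f radians off the axis. A picture is of the moment at which its call begins: read the wrist's pose just before it. calibration takes no time and is no camera call; for the wrist camera it gives the pose at the moment of the call.
A pose or a line that the arm cannot do raises arm.MotionError and nothing moves.
- arm.job_done(): hands the job in, once; it reports no verdict.
Readings, each from a call of its own:
- arm.get_t(): time.
- arm.get_joints(): joint angles.
- arm.get_qvel(): joint speeds.
- arm.get_joint_efforts(): joint torques, N m.
- arm.get_tool_pos(): TCP position.
- arm.get_eef_rot(): TCP orientation.
- arm.get_ft_force(): force on the tool from outside, world axes, zero at the start.
- arm.get_moment(): the same for the moment, N m.
- arm.get_width(): finger opening in mm.
Only numpy, scipy, OpenCV 4.12 (cv2) and the standard library are available. Lean on these libraries where they do the work, as an engineer would, in place of code of your own. Each camera call takes 0.05 s, during which the arm holds its last target.

## Working session

There is one attempt and no reset: what is moved stays moved. The work goes in short steps, each a Python script; the robot and the scene stay as the last script left them, time stands still between calls to the robot, and variables do not carry over. Pictures are saved under pics/ and viewed, and the job is handed in when it is done.

```bash
ls; mkdir -p pics
python3 - <<'E'
from rig import arm, vision
import cv2, numpy as np
print(arm.get_t())
for n in ("side","top","wrist"):
    im=vision.read_camera(n); cv2.imwrite(f"pics/{n}0.png",im[...,::-1])
    c=vision.calibration(n); print(n,c["intrinsics"].round(1).tolist(),c["camera_from_world"].round(4).tolist())
print(arm.get_t(),arm.get_tool_pos(),arm.get_eef_rot(),arm.get_ft_force(),arm.get_width())
E
```

```text
pics
0.0
side [[393.0, 0.0, 282.0], [0.0, 393.0, 206.6], [0.0, 0.0, 1.0]] [[-0.9368, -0.3498, -0.0002, 509.5428], [-0.2635, 0.7061, -0.6572, 207.0232], [0.23, -0.6157, -0.7537, 891.8918], [0.0, 0.0, 0.0, 1.0]]
top [[448.2, 0.0, 276.6], [0.0, 448.2, 207.7], [0.0, 0.0, 1.0]] [[0.02, -0.9998, 0.0, -22.3229], [-0.9842, -0.0197, -0.176, 560.4418], [0.1759, 0.0035, -0.9844, 1209.1363], [0.0, 0.0, 0.0, 1.0]]
wrist [[325.2, 0.0, 279.1], [0.0, 325.2, 206.6], [0.0, 0.0, 1.0]] [[0.3615, -0.9324, -0.0014, -625.1813], [-0.8904, -0.3457, 0.2961, -39.5681], [-0.2765, -0.1058, -0.9552, 378.7338], [0.0, 0.0, 0.0, 1.0]]
0.15 [ 225.75539729 -582.33834055  230.70865423] [-3.08687653e+00 -5.77320161e-01  2.98993389e-04] [0.21515588 0.52136307 0.6423683 ] 85.66801320139375
```

View pics/top0.png

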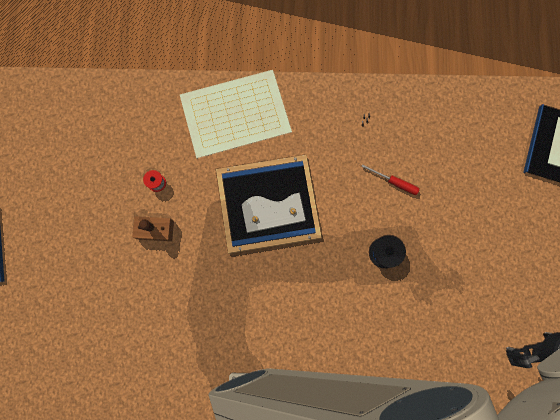

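View pics/side0.png

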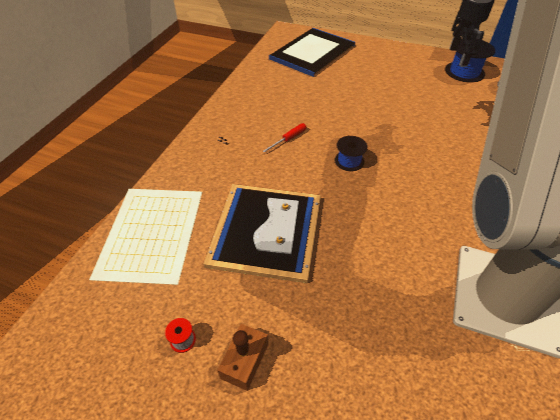

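View pics/wrist0.png

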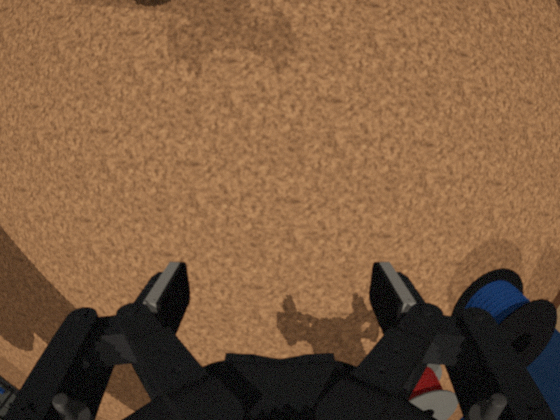

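```bash
cat > h.py <<'E'
import numpy as np, cv2
from rig import arm, vision
from scipy.spatial.transform import Rotation as R
def pix2w(name,uv,z,cal=None):
    c=cal or vision.calibration(name); K=c["intrinsics"]; T=c["camera_from_world"]
    x=(uv[0]-K[0,2])/K[0,0]; y=(uv[1]-K[1,2])/K[1,1]
    if name=="wrist":
        r=np.hypot(x,y); s=np.sin(r)/r if r>1e-9 else 1; d=np.array([x*s,y*s,np.cos(r)])
    else: d=np.array([x,y,1.])
    Rm=T[:3,:3]; o=-Rm.T@T[:3,3]; d=Rm.T@d
    return o+d*(z-o[2])/d[2]
def w2pix(name,p,cal=None):
    c=cal or vision.calibration(name); K=c["intrinsics"]; T=c["camera_from_world"]
    q=T[:3,:3]@np.asarray(p,float)+T[:3,3]
    if name=="wrist":
        rr=np.hypot(q[0],q[1]); th=np.arctan2(rr,q[2]); a=q[:2]/rr*th if rr>1e-9 else q[:2]*0
    else: a=q[:2]/q[2]
    return np.array([K[0,0]*a[0]+K[0,2],K[1,1]*a[1]+K[1,2]])
def down(yaw):  # tool z down, tool y axis at angle yaw from world y
    return (R.from_euler('z',yaw)*R.from_rotvec([np.pi,0,0])).as_rotvec()
E
python3 - <<'E'
import cv2
a=cv2.imread('pics/top0.png')
cv2.imwrite('pics/top0a.png',cv2.resize(a[140:265,120:330],None,fx=3.8,fy=3.8,interpolation=cv2.INTER_CUBIC))
from h import *
print(R.from_rotvec(arm.get_eef_rot()).as_matrix().round(3))
for uv,z in (((153,228),50),((147,225),115),((273,213),26),((302,193),26),((245,205),26)): print(uv,pix2w("top",uv,z).round(1))
E
```

```text
[[ 0.932  0.361 -0.   ]
 [ 0.361 -0.932  0.001]
 [ 0.    -0.001 -1.   ]]
(153, 228) [496.3 331.8  50. ]
(147, 225) [495.7 329.9 115. ]
(273, 213) [549.3  -1.2  26. ]
(302, 193) [609.3 -83.4  26. ]
(245, 205) [571.   79.5  26. ]
```

View pics/top0a.png

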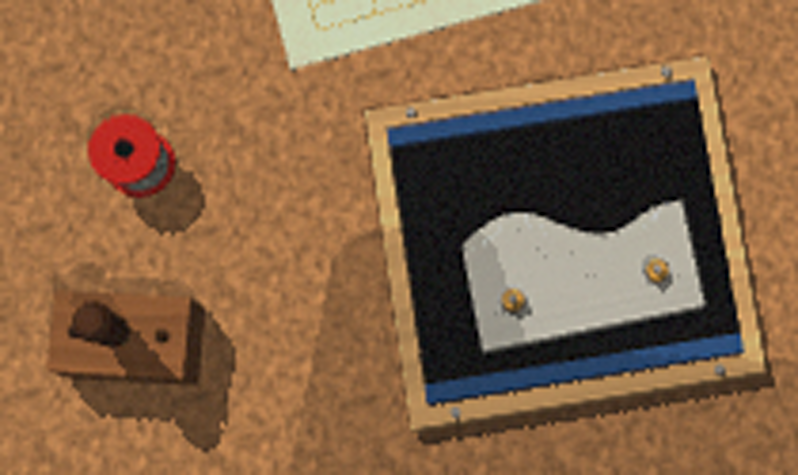

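Run:
```python
from h import *
c=vision.calibration("wrist");T=c["camera_from_world"];o=-T[:3,:3].T@T[:3,3]
Rt=R.from_rotvec(arm.get_eef_rot()).as_matrix(); p=arm.get_tool_pos()
off=Rt.T@(o-p); print("cam in tool",off.round(1)); Rc=(Rt.T@T[:3,:3].T).round(3); print(Rc)
# place cam looking at template centre: choose yaw 0.2
for yaw in (0.2,0.2+np.pi,0.2+np.pi/2,0.2-np.pi/2):
  M=R.from_rotvec(down(yaw)).as_matrix()
  ax=M@Rc[:,2]; tgt=np.array([565,-2,26.]); cam=tgt-ax*240
  tcp=cam-M@off; q=arm.inverse_kinematics(tcp,down(yaw)); print(yaw,tcp.round(0),None if q is None else np.round(q,2))
```

```text
cam in tool [  74.4    1.  -141.9]
[[ 0.    -0.955 -0.296]
 [ 1.     0.    -0.   ]
 [ 0.    -0.296  0.955]]
0.2 [562.  -2. 113.] [-0.02  0.5   1.85  0.    0.8   1.35]
3.3415926535897933 [568.  -2. 113.] [-0.02  0.5   1.83  0.    0.81 -1.8 ]
1.7707963267948965 [565.  -5. 113.] [-0.03  0.5   1.84 -0.    0.8  -0.23]
-1.3707963267948966 [565.   1. 113.] None
```

Run:
```python
from h import *
import pickle
t0=arm.get_t()
arm.movep([570,-75,140],down(1.77)); print(arm.get_t()-t0)
def shot(n):
    c=vision.calibration("wrist"); im=vision.read_camera("wrist"); cv2.imwrite(f"pics/{n}.png",im[...,::-1]); pickle.dump(c,open(f"{n}.pkl","wb"))
shot("w1")
arm.movep([500,240,190],down(1.77)); print(arm.get_t()-t0)
shot("w2"); print(arm.get_t(),arm.get_joints())
```

```text
2.2167
3.5083
3.7083 [ 4.24079073e-01  3.74248859e-01  1.81931418e+00 -3.03220280e-04
  9.48448545e-01  2.26410559e-01]
```

View pics/w1.png

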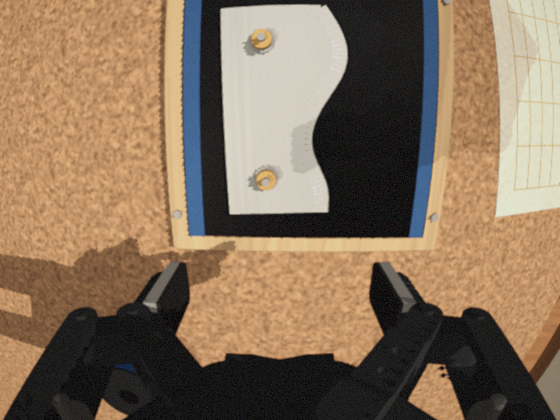

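View pics/w2.png

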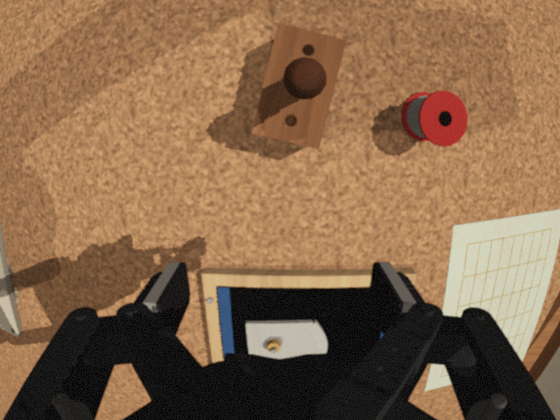

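Run:
```python
from h import *
import pickle
c=pickle.load(open("w2.pkl","rb"))
for uv in ((309,49),(291,121)): print(pix2w("wrist",uv,50,c).round(1))
im=cv2.imread("pics/w2.png"); print("top",pix2w("wrist",(305,78),125,c).round(1))
for uv in ((280,24),(346,41),(320,148),(253,131)): print("corner",pix2w("wrist",uv,50,c).round(1))
cv2.imwrite("pics/w2a.png",cv2.resize(im[10:170,230:370],None,fx=3.7,fy=3.7,interpolation=cv2.INTER_CUBIC))
c=pickle.load(open("w1.pkl","rb"))
im=cv2.imread("pics/w1.png"); cv2.imwrite("pics/w1a.png",cv2.resize(im[0:225,200:360],None,fx=2.6,fy=2.6,interpolation=cv2.INTER_CUBIC))
g=im.min(axis=2); m=((g>75)*255).astype(np.uint8); m[:, :212]=0; m[:,365:]=0; m[225:]=0
cs,_=cv2.findContours(m,cv2.RETR_EXTERNAL,cv2.CHAIN_APPROX_NONE); k=max(cs,key=cv2.contourArea)[:,0]
print(cv2.boundingRect(k))
for v in range(2,216,6):
    r=k[k[:,1]==v][:,0]
    if len(r): 
        print(v,r.min(),r.max(),pix2w("wrist",(r.min(),v),26,c)[:2].round(1),pix2w("wrist",(r.max(),v),26,c)[:2].round(1))
```

```text
[499.  368.7  50. ]
[496.6 303.6  50. ]
top [496.5 334.5 125. ]
corner [470.5 385.8  50. ]
corner [528.7 383.7  50. ]
corner [526.2 285.8  50. ]
corner [466.2 288.7  50. ]
(220, 4, 128, 211)
8 221 328 [493.2  70.1] [575.5  86.1]
14 220 332 [493.6  64.9] [579.6  81.8]
20 220 336 [494.7  59.8] [583.6  77.5]
26 220 339 [495.7  54.8] [586.8  73.1]
32 220 342 [496.8  49.8] [590.1  68.7]
38 220 344 [497.8  44.9] [592.6  64.2]
44 221 346 [499.6  40.1] [595.1  59.7]
50 221 347 [500.6  35.3] [596.8  55. ]
56 221 347 [501.6  30.4] [597.8  50.2]
62 221 347 [502.6  25.6] [598.7  45.4]
68 221 345 [503.5  20.9] [598.2  40.2]
74 221 343 [504.4  16.1] [597.6  35. ]
80 221 340 [505.4  11.4] [596.2  29.7]
86 222 336 [507.1   6.8] [594.1  24.3]
92 222 332 [508.    2.1] [592.   18.8]
98 222 329 [508.8  -2.6] [590.7  13.6]
104 222 324 [509.7  -7.3] [587.9   8.1]
110 223 321 [511.4 -11.9] [586.5   2.9]
116 223 318 [512.2 -16.6] [585.2  -2.3]
122 223 315 [513.  -21.3] [583.9  -7.4]
128 223 313 [513.9 -26. ] [583.4 -12.4]
134 224 312 [515.5 -30.5] [583.6 -17.2]
140 224 312 [516.3 -35.3] [584.6 -21.9]
146 224 312 [517.1 -40. ] [585.6 -26.6]
152 225 313 [518.7 -44.7] [587.5 -31.1]
158 225 315 [519.5 -49.5] [590.1 -35.5]
164 225 318 [520.3 -54.3] [593.5 -39.8]
170 226 321 [521.9 -59. ] [597.  -44.1]
176 226 324 [522.7 -63.9] [600.5 -48.4]
182 227 326 [524.3 -68.7] [603.3 -52.9]
188 227 327 [525.1 -73.7] [605.2 -57.6]
194 228 328 [526.7 -78.5] [607.2 -62.4]
200 228 328 [527.5 -83.6] [608.5 -67.4]
206 229 328 [529.1 -88.6] [609.7 -72.4]
212 229 327 [529.9 -93.7] [610.1 -77.6]
```

View pics/w1a.png

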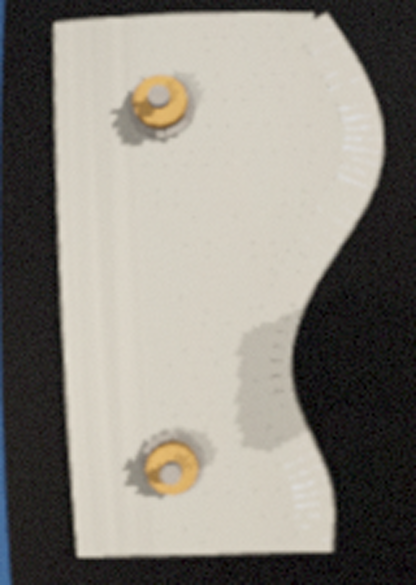

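View pics/w2a.png

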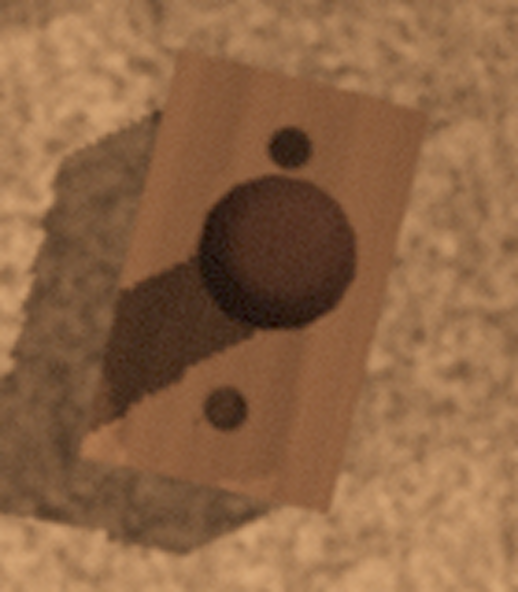

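Run:
```python
from h import *
import pickle
c=pickle.load(open("w1.pkl","rb"))
im=cv2.imread("pics/w1.png"); g=cv2.GaussianBlur(im.min(axis=2).astype(float),(0,0),0.7)
P=[]
for v in range(3,217):
    row=g[v,250:370]; 
    a=[j for j in range(119) if row[j]>=75>row[j+1]]
    if a: 
        j=a[-1]; u=250+j+(row[j]-75)/(row[j]-row[j+1]); P.append(pix2w("wrist",(u,v),26,c)[:2])
P=np.array(P)
th=0.2204
# back edge ends for y centre
E=[pix2w("wrist",uv,26,c)[:2] for uv in ((221,7),(229,214),(328,213))]
xt=np.array([np.cos(th),np.sin(th)]); yt=np.array([-np.sin(th),np.cos(th)])
print([(e@xt,e@yt) for e in E])
S,Y=P@xt,P@yt
for i in range(0,len(P),8): print(Y[i].round(1),S[i].round(1))
np.save("prof.npy",np.c_[Y,S])
# heel endpoint on front row
```

```text
[(np.float64(496.62765351307695), np.float64(-38.539420251996546)), (np.float64(496.47050938396967), np.float64(-209.08432929767258)), (np.float64(579.2703734267342), np.float64(-210.05918326533958))]
-38.5 574.2
-45.2 583.2
-51.9 586.9
-58.6 590.1
-65.2 592.6
-71.8 594.4
-78.4 594.9
-85.0 594.7
-91.5 593.1
-98.1 590.4
-104.6 586.8
-111.1 582.6
-117.5 578.4
-123.8 574.2
-130.2 570.9
-136.5 568.2
-142.8 566.4
-149.2 565.8
-155.6 566.4
-162.1 568.2
-168.6 570.9
-175.2 574.0
-181.8 576.9
-188.5 578.8
-195.3 579.7
-202.2 579.7
-209.2 578.6
```

Run:
```python
from h import *
yaw=0.2204+np.pi/2
t0=arm.get_t()
arm.movep([497.2,335.2,150],down(yaw)); print(arm.get_t()-t0, arm.get_joints().round(2))
print(arm.move_straight([497.2,335.2,66],vel=80,stop_force=8)); print(arm.get_t()-t0,arm.get_tool_pos())
cv2.imwrite("pics/g1.png",vision.read_camera("side")[...,::-1]); cv2.imwrite("pics/g1w.png",vision.read_camera("wrist")[...,::-1])
print(arm.get_ft_force())
```

```text
0.49170000000000025 [ 0.57  0.49  1.74 -0.    0.91  0.35]
False
1.6917000000000004 [497.55893257 335.46797542  66.5218957 ]
[0.65411405 0.46416533 0.97100992]
```

View pics/g1w.png

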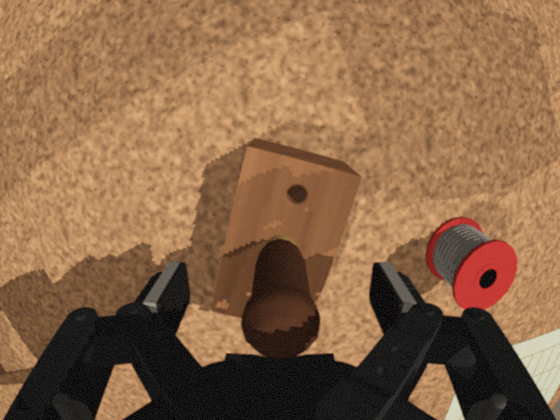

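View pics/g1.png

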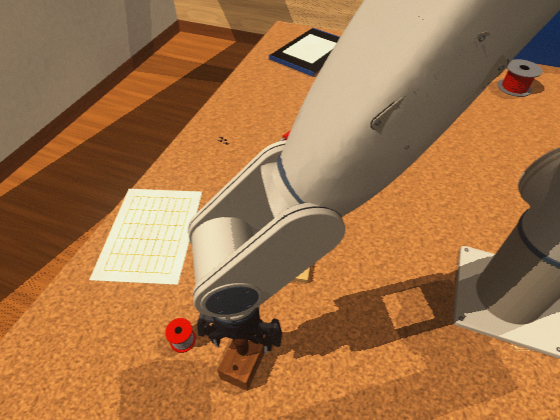

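Run:
```python
from h import *
t0=arm.get_t()
arm.grab(f_grip=50); print(arm.get_t()-t0,arm.get_width(),arm.get_tool_pos(),arm.get_ft_force())
p=arm.get_tool_pos(); np.save("home.npy",p)
arm.move_straight([p[0],p[1],125],vel=100); print(arm.get_t()-t0,arm.get_tool_pos(),arm.get_ft_force())
for i in range(3): t=arm.get_t(); print(arm.get_ft_force().round(2),arm.get_moment().round(3),arm.get_t()-t); arm.dwell(0.05)
cv2.imwrite("pics/l1.png",vision.read_camera("side")[...,::-1]); cv2.imwrite("pics/l1w.png",vision.read_camera("wrist")[...,::-1])
```

```text
0.5917000000000003 23.013007687913586 [497.33279958 335.25349447  66.21343575] [-0.17930667 -1.21733691  2.51944946]
1.3333000000000004 [497.03200797 335.05608589 124.74768345] [ 0.06350129 -0.26536404 -1.42828353]
[ 0.06 -0.27 -1.43] [ 0.018  0.012 -0.045] 0.0
[-0.35 -0.38  0.19] [-0.    0.    0.02] 0.0
[-0.02  0.29 -0.94] [0.    0.04  0.024] 0.0
```

View pics/l1w.png

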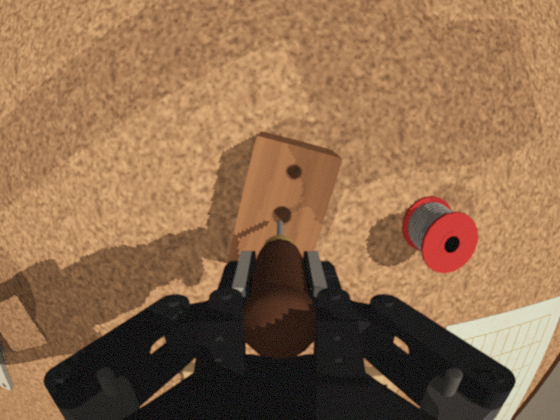

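View pics/l1.png

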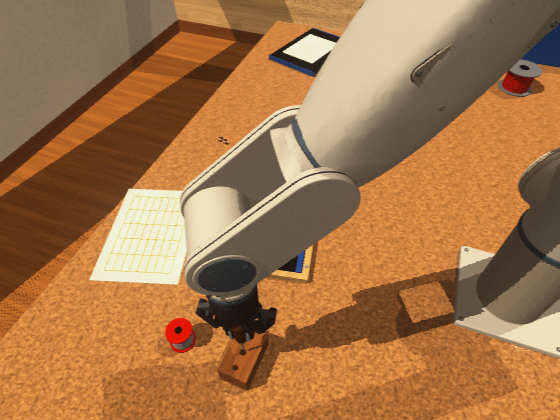

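```bash
cat >> h.py <<'E'
TH=0.2204; YAW=TH+np.pi/2
XT=np.array([np.cos(TH),np.sin(TH)]); YT=np.array([-np.sin(TH),np.cos(TH)]); Y0=-124.3; S0=579.3
def w(x,y,z): # template-frame tip xy, TCP z
    q=(S0+x)*XT+(Y0+y)*YT; return np.array([q[0],q[1],z])
def tf(p): return np.array([p[:2]@XT-S0,p[:2]@YT-Y0,p[2]])
def ft(n=6,dt=0.02):
    a=[]
    for i in range(n):
        a.append(arm.get_ft_force()); arm.dwell(dt)
    a=np.array(a); m=a.mean(0); return np.array([m[:2]@XT,m[:2]@YT,m[2]]),a.std(0)
E
python3 - <<'E'
from h import *
t0=arm.get_t()
arm.movep(w(9.5,-75,125),down(YAW)); print(arm.get_t()-t0)
arm.move_straight(w(9.5,-75,86),vel=60); print(arm.get_t()-t0, tf(arm.get_tool_pos()))
arm.dwell(0.15)
b,s=ft(12); print("base",b.round(2),s.round(2)); np.save("base.npy",b)
for i in range(4): print(arm.get_ft_force().round(2)); arm.dwell(0.004)
print(arm.get_t()-t0, tf(arm.get_tool_pos()))
E
```

```text
1.5499999999999998
2.3499999999999988 [  9.65440047 -75.12247228  86.04857748]
base [ 0.09 -0.11 -0.9 ] [0.35 0.42 0.38]
[-1.05 -0.77 -1.31]
[-1.05 -0.77 -1.31]
[-1.05 -0.77 -1.31]
[-1.05 -0.77 -1.31]
2.7 [  9.63112808 -75.0800238   86.29703383]
```

Run:
```python
from h import *
b=np.load("base.npy")
t0=arm.get_t()
arm.move_straight(w(9.5,-75,83.3),vel=10)
r=arm.move_straight(w(9.5,-75,79.0),vel=4,stop_force=2.2); print(r,arm.get_t()-t0, tf(arm.get_tool_pos()))
f,s=ft(8); print((f-b).round(2),s.round(2),tf(arm.get_tool_pos()).round(2),arm.get_t()-t0)
```

```text
True 1.125 [  9.50611625 -75.01848637  80.51390544]
[ 0.05 -0.06  5.09] [0.59 0.5  0.56] [  9.49 -74.98  80.44] 1.2584
```

Run:
```python
from h import *
b=np.load("base.npy")
for z in (80.8,81.1):
    t0=arm.get_t()
    arm.move_straight(w(9.5,-75,z),vel=10); t1=arm.get_t()-t0
    f,s=ft(8); print(z,t1,(f-b).round(2),tf(arm.get_tool_pos()).round(2))
```

```text
80.8 0.2583000000000002 [ 0.34 -0.08  2.48] [  9.51 -75.01  80.7 ]
81.1 0.25 [ 0.18 -0.2   0.97] [  9.31 -74.92  80.92]
```

Run:
```python
from h import *
t0=arm.get_t()
arm.move_straight(w(9.5,-75,82.0),vel=10)
arm.move_straight(w(5.5,-75,82.0),vel=20); arm.dwell(0.1)
b,s=ft(10); print("base",b.round(2)); np.save("base.npy",b)
r=arm.move_straight(w(-4,-75,82.0),vel=5,stop_force=2.2); print(r,arm.get_t()-t0, tf(arm.get_tool_pos()))
f,s=ft(8); print((f-b).round(2),s.round(2),tf(arm.get_tool_pos()).round(2),arm.get_t()-t0)
p=tf(arm.get_tool_pos())
```

```text
base [ 0.07  0.04 -0.81]
True 1.8165999999999993 [  2.15855322 -75.01581914  81.84154765]
[ 2.12 -0.04  0.85] [0.73 0.31 0.48] [  2.15 -74.97  81.6 ] 1.9499999999999993
```

```bash
cat > follow.py <<'E'
from h import *
import json,os,sys
from scipy.interpolate import UnivariateSpline
D=np.load("prof.npy"); y=D[:,0]-Y0; x=D[:,1]-S0; o=np.argsort(y); y=y[o];x=x[o]; k=(y<79.5)
sp=UnivariateSpline(y[k],x[k],s=k.sum()*0.08,k=4); d=sp.derivative()
yy=np.linspace(-84,79.5,700); n=np.c_[np.ones_like(yy),-d(yy)]; n/=np.linalg.norm(n,axis=1)[:,None]
C=np.c_[sp(yy),yy]+2*n
L=np.r_[0,np.cumsum(np.linalg.norm(np.diff(C,axis=0),axis=1))]
def at(s): return np.array([np.interp(s,L,C[:,0]),np.interp(s,L,C[:,1])]),np.array([np.interp(s,L,n[:,0]),np.interp(s,L,n[:,1])])
def s_of_y(v): return np.interp(v,C[:,1],L)
def run(st,yend,step=2.5,vel=12,Fn=2.5,Fz=2.3):
    b=np.load("base.npy"); t0=arm.get_t()
    while True:
        c,nn=at(st["s"])
        if c[1]>=yend: break
        st["s"]+=step; c,nn=at(st["s"]); q=c+nn*st["en"]
        r=arm.move_straight(w(q[0],q[1],st["z"]),vel=vel,stop_force=5)
        f,_=ft(5); f=f-b; fn=f[:2]@nn; ftan=f[:2]@np.array([-nn[1],nn[0]])
        print(f"{arm.get_t()-t0:.2f} y{c[1]:.1f} x{c[0]:.1f} en{st['en']:.2f} z{st['z']:.2f} fn{fn:.2f} ft{ftan:.2f} fz{f[2]:.2f}",("STOP" if r else ""))
        st["en"]+=float(np.clip((fn-Fn)*0.1,-.4,.4)); st["z"]+=float(np.clip((f[2]-Fz)*0.06,-.2,.2))
        json.dump(st,open("st.json","w"))
        if fn>8 or f[2]>8 : print("high"); break
        if fn<0.3: 
            st["lo"]=st.get("lo",0)+1
            if st["lo"]>=3: print("low"); st["lo"]=0; break
        else: st["lo"]=0
    return st
E
python3 - <<'E'
from follow import *
print(np.abs(sp(y[k])-x[k]).max())
for v in (-75,-50,-25,0,30,50,67,75): print(v,at(s_of_y(v)))
s=s_of_y(-75); c,nn=at(s); st=dict(s=float(s),en=float((2.0-c[0])/nn[0]),z=80.8); print(st)
b=np.load("base.npy"); q=c+nn*st["en"]
r=arm.move_straight(w(q[0],q[1],80.8),vel=4,stop_force=5); f,_=ft(8); print(r,(f-b).round(2),tf(arm.get_tool_pos()),arm.get_t())
json.dump(st,open("st.json","w"))
E
```

```text
2.359220222412592
-75 (array([  2.40307635, -75.        ]), array([ 0.99931759, -0.03690395]))
-50 (array([ -3.45035348, -50.        ]), array([0.912705  , 0.40861886]))
-25 (array([-11.64922801, -25.        ]), array([0.99959071, 0.02860217]))
0 (array([-2.68960559e+00,  2.47024623e-15]), array([ 0.84371245, -0.53679494]))
30 (array([14.67448511, 30.        ]), array([ 0.93787925, -0.34695522]))
50 (array([17.46619008, 50.        ]), array([0.99505184, 0.09935198]))
67 (array([12.54214423, 67.        ]), array([0.90863049, 0.4176009 ]))
75 (array([ 8.39330176, 75.        ]), array([0.86936622, 0.49416756]))
{'s': 14.508499184922925, 'en': -0.40335160187809815, 'z': 80.8}
False [2.13 0.01 1.93] [  2.19049511 -75.02676428  80.84739042] 14.225
```

Run:
```python
from follow import *
run(json.load(open("st.json")),-60); print(arm.get_t())
```

```text
0.44 y-72.5 x2.4 en-0.40 z80.80 fn2.59 ft-1.52 fz1.00 
0.88 y-70.0 x2.3 en-0.39 z80.72 fn2.77 ft-1.14 fz1.73 
1.33 y-67.5 x2.1 en-0.37 z80.69 fn2.05 ft-1.18 fz2.26 
1.77 y-65.0 x1.7 en-0.41 z80.68 fn2.87 ft-1.51 fz2.13 
2.21 y-62.6 x1.2 en-0.37 z80.67 fn2.43 ft-1.46 fz2.65 
2.65 y-60.2 x0.5 en-0.38 z80.70 fn2.33 ft-1.70 fz2.84 
3.09 y-57.8 x-0.3 en-0.40 z80.73 fn2.39 ft-1.56 fz2.99 
17.3167
```

Run:
```python
from follow import *
run(json.load(open("st.json")),10,Fz=2.8); print(arm.get_t())
```

```text
0.44 y-55.5 x-1.1 en-0.41 z80.77 fn2.90 ft-1.15 fz2.11 
0.88 y-53.2 x-2.1 en-0.37 z80.73 fn1.77 ft-1.21 fz2.61 
1.32 y-50.9 x-3.1 en-0.44 z80.72 fn1.87 ft-1.17 fz2.60 
1.77 y-48.6 x-4.1 en-0.51 z80.70 fn1.55 ft-1.33 fz2.30 
2.21 y-46.3 x-5.1 en-0.60 z80.67 fn1.86 ft-1.52 fz2.50 
2.65 y-44.0 x-6.2 en-0.67 z80.66 fn2.82 ft-1.37 fz2.34 
3.09 y-41.8 x-7.2 en-0.63 z80.63 fn2.46 ft-1.97 fz3.09 
3.53 y-39.4 x-8.2 en-0.64 z80.65 fn2.64 ft-2.18 fz2.74 
3.97 y-37.1 x-9.1 en-0.62 z80.64 fn3.21 ft-1.91 fz2.96 
4.42 y-34.8 x-9.9 en-0.55 z80.65 fn3.26 ft-2.62 fz2.61 
4.86 y-32.4 x-10.6 en-0.48 z80.64 fn3.57 ft-1.46 fz2.93 
5.30 y-29.9 x-11.1 en-0.37 z80.65 fn3.93 ft-2.81 fz2.75 
5.74 y-27.4 x-11.5 en-0.23 z80.65 fn3.99 ft-2.81 fz2.90 
6.18 y-24.9 x-11.7 en-0.08 z80.65 fn4.16 ft-2.72 fz2.57 
6.62 y-22.4 x-11.6 en0.09 z80.64 fn4.61 ft-2.37 fz2.56 
7.07 y-20.0 x-11.4 en0.30 z80.62 fn3.50 ft-2.25 fz3.52 
7.51 y-17.5 x-10.9 en0.40 z80.67 fn3.44 ft-2.25 fz3.28 
7.95 y-15.1 x-10.3 en0.49 z80.69 fn3.04 ft-1.75 fz2.92 
8.39 y-12.7 x-9.4 en0.55 z80.70 fn2.46 ft-1.66 fz2.83 
8.83 y-10.4 x-8.5 en0.54 z80.70 fn1.77 ft-1.58 fz2.99 
9.27 y-8.2 x-7.4 en0.47 z80.71 fn0.77 ft-0.62 fz2.78 
9.72 y-5.9 x-6.2 en0.30 z80.71 fn0.87 ft-0.24 fz2.18 
10.16 y-3.8 x-5.0 en0.13 z80.68 fn0.83 ft-0.54 fz2.35 
10.60 y-1.6 x-3.7 en-0.03 z80.65 fn1.10 ft-0.14 fz2.31 
11.04 y0.5 x-2.4 en-0.17 z80.62 fn1.21 ft-0.82 fz2.58 
11.48 y2.6 x-1.0 en-0.30 z80.61 fn1.01 ft-0.95 fz2.62 
11.93 y4.7 x0.4 en-0.45 z80.60 fn1.79 ft-0.99 fz2.23 
12.37 y6.7 x1.7 en-0.52 z80.56 fn2.13 ft-1.19 fz3.33 
12.81 y8.8 x3.1 en-0.56 z80.59 fn2.68 ft-2.12 fz2.67 
13.25 y10.9 x4.5 en-0.54 z80.59 fn3.22 ft-1.97 fz2.65 
30.5667
```

```bash
sed -i 's/(fn-Fn)\*0.1,/(fn-Fn)*0.14,/' follow.py
python3 - <<'E'
from follow import *
run(json.load(open("st.json")),60,Fn=3,Fz=2.8); print(arm.get_t())
E
```

```text
0.44 y13.0 x5.8 en-0.47 z80.58 fn3.28 ft-2.17 fz3.25 
0.88 y15.1 x7.2 en-0.43 z80.60 fn3.45 ft-2.42 fz2.83 
1.32 y17.3 x8.5 en-0.37 z80.60 fn3.78 ft-2.46 fz2.65 
1.77 y19.5 x9.7 en-0.26 z80.60 fn3.43 ft-2.51 fz2.94 
2.21 y21.6 x10.9 en-0.20 z80.60 fn3.36 ft-2.50 fz2.47 
2.65 y23.9 x12.0 en-0.15 z80.58 fn3.32 ft-2.06 fz2.79 
3.09 y26.1 x13.1 en-0.10 z80.58 fn4.02 ft-2.48 fz2.93 
3.53 y28.4 x14.1 en0.04 z80.59 fn3.10 ft-2.66 fz3.36 
3.97 y30.8 x15.0 en0.05 z80.63 fn3.75 ft-2.37 fz2.87 
4.42 y33.2 x15.7 en0.16 z80.63 fn3.27 ft-1.54 fz2.74 
4.86 y35.6 x16.4 en0.20 z80.63 fn3.23 ft-2.43 fz3.28 
5.30 y38.0 x16.9 en0.23 z80.65 fn2.37 ft-1.15 fz2.99 
5.74 y40.5 x17.3 en0.14 z80.67 fn2.09 ft-1.41 fz2.48 
6.18 y43.0 x17.6 en0.01 z80.65 fn2.20 ft-1.48 fz3.00 
6.62 y45.5 x17.7 en-0.10 z80.66 fn2.14 ft-1.12 fz2.43 
7.07 y48.0 x17.6 en-0.22 z80.64 fn2.47 ft-1.62 fz2.78 
7.51 y50.5 x17.4 en-0.29 z80.64 fn2.41 ft-1.25 fz2.72 
7.95 y52.9 x17.1 en-0.38 z80.63 fn2.88 ft-1.89 fz2.37 
8.39 y55.4 x16.6 en-0.39 z80.61 fn2.39 ft-1.74 fz3.03 
8.83 y57.8 x16.0 en-0.48 z80.62 fn2.67 ft-1.27 fz3.52 
9.28 y60.2 x15.2 en-0.52 z80.66 fn2.34 ft-1.70 fz3.12 
39.8417
```

Run:
```python
from follow import *
st=run(json.load(open("st.json")),71.5,Fn=3,Fz=2.8,step=2)
print(arm.get_t(),tf(arm.get_tool_pos()))
cv2.imwrite("pics/n1.png",vision.read_camera("wrist")[...,::-1]); cv2.imwrite("pics/n1t.png",cv2.resize(vision.read_camera("top")[140:265,200:330][...,::-1],None,fx=4,fy=4))
```

```text
0.40 y62.1 x14.6 en-0.62 z80.68 fn2.50 ft-1.50 fz2.99 
0.80 y63.9 x13.9 en-0.69 z80.69 fn3.50 ft-1.84 fz2.12 
1.20 y65.8 x13.1 en-0.62 z80.65 fn2.36 ft-1.52 fz2.56 
1.60 y67.6 x12.3 en-0.70 z80.64 fn2.85 ft-2.18 fz3.14 
2.00 y69.4 x11.4 en-0.73 z80.66 fn3.04 ft-1.84 fz2.80 
2.40 y71.2 x10.5 en-0.72 z80.66 fn3.26 ft-2.11 fz2.54 
2.80 y73.0 x9.5 en-0.68 z80.64 fn3.42 ft-2.01 fz3.03 
42.6417 [ 8.88308158 72.73947737 80.63475287]
```

View pics/n1.png

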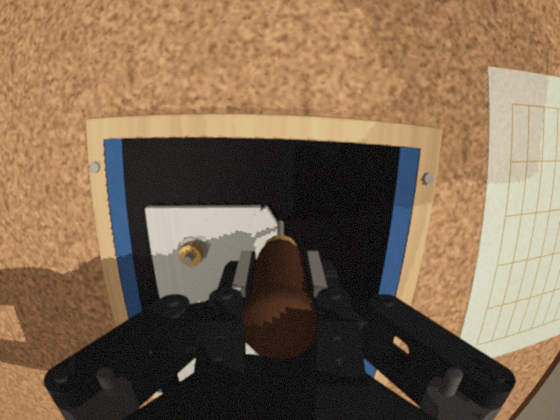

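Run:
```python
from h import *
for uv,z in (((281,221),23),((279,207),26),((262,207),26),((147,207),26)): print(tf(pix2w("wrist",uv,z)).round(1))
im=cv2.imread("pics/n1.png"); cv2.imwrite("pics/n1c.png",cv2.resize(im[190:270,240:320],None,fx=7,fy=7,interpolation=cv2.INTER_CUBIC))
```

```text
[ 8.9 75.6 23. ]
[ 7.6 86.1 26. ]
[-3.1 86.  26. ]
[-80.9  86.   26. ]
```

View pics/n1c.png

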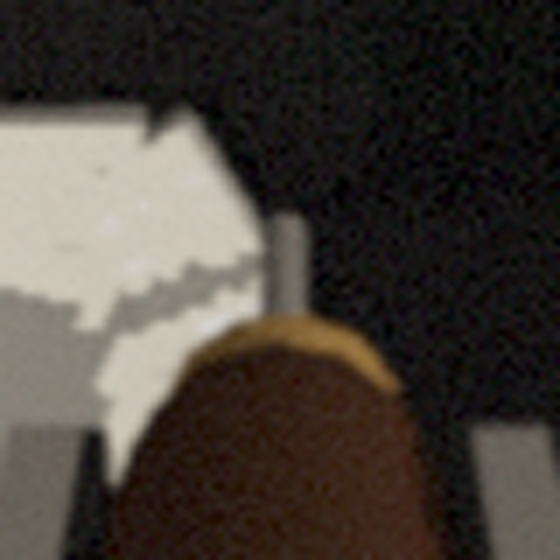

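Run:
```python
from h import *
p=tf(arm.get_tool_pos())
arm.move_straight(w(p[0]+1.2,p[1]+0.6,84),vel=15)
arm.move_straight(w(p[0]+1.2,p[1]+0.6,140),vel=80)
arm.movep([497.2,335.2,135],down(YAW))
arm.move_straight([497.2,335.2,118],vel=60)
arm.dwell(0.1); b,_=ft(8); np.save("base2.npy",b); print(b,arm.get_t(),arm.get_tool_pos())
cv2.imwrite("pics/r1.png",vision.read_camera("wrist")[...,::-1])
im=cv2.imread("pics/r1.png"); cv2.imwrite("pics/r1c.png",cv2.resize(im[120:300,200:360],None,fx=3.3,fy=3.3,interpolation=cv2.INTER_CUBIC))
print(w2pix("wrist",[497.8,336.1,50]), w2pix("wrist",[*arm.get_tool_pos()[:2],arm.get_tool_pos()[2]-61]))
```

```text
[ 0.30548181  0.10749342 -0.81945208] 45.7 [497.38608098 335.30644336 118.26293192]
[281.54493205 218.74508812] [280.73258926 223.2844292 ]
```

View pics/r1c.png

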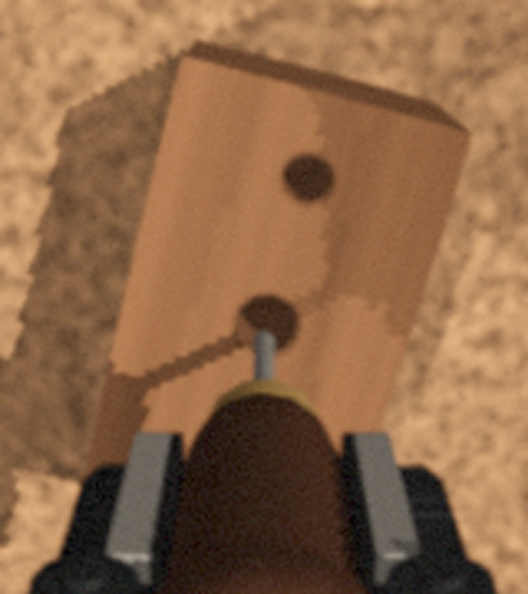

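Run:
```python
from h import *
b=np.load("base2.npy")
r=arm.move_straight([497.2,335.2,72],vel=50,stop_force=5); print(r,arm.get_tool_pos(),arm.get_t())
r2=arm.move_straight([497.2,335.2,65],vel=8,stop_force=4); print(r2,arm.get_tool_pos()); f,_=ft(6); print(f-b,arm.get_t())
```

```text
False [497.43756683 335.35284846  72.28840073] 46.8167
True [497.17186668 335.18773821  66.16389678]
[-0.25741447 -0.3887911   6.01601099] 47.6167
```

Collar seated at z 66.2, the height it was gripped at. Next I'll release and retreat straight up.

Run:
```python
from h import *
arm.open_jaws(); arm.dwell(0.2); print(arm.get_width(),arm.get_t())
p=arm.get_tool_pos()
arm.move_straight([497.2,335.2,150],vel=80,stop_force=8)
arm.movep([500,240,190],down(YAW)); print(arm.get_t())
cv2.imwrite("pics/e1.png",vision.read_camera("wrist")[...,::-1]); cv2.imwrite("pics/e1s.png",vision.read_camera("side")[...,::-1])
print(pix2w("wrist",(305,78),125))
im=cv2.imread("pics/e1.png");s=cv2.imread("pics/e1s.png")
cv2.imwrite("pics/e2.png",np.hstack([cv2.resize(im[0:160,220:380],(390,390),interpolation=cv2.INTER_CUBIC),cv2.resize(s[260:400,160:300],(390,390),interpolation=cv2.INTER_CUBIC)]))
```

```text
85.08515819125415 48.45
50.15
[493.88498327 335.68137109 125.        ]
```

View pics/e2.png

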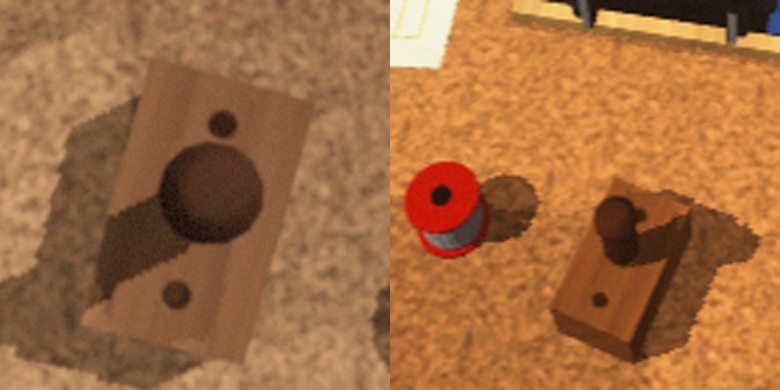

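Run:
```python
from h import *
print(pix2w("wrist",(306.6,79.2),125)); h=[pix2w("wrist",u,50) for u in ((311.5,50.9),(292.2,120.6))]; print(h,(h[0]+h[1])/2)
arm.job_done()
```

```text
[495.02709111 335.17030371 125.        ]
[array([498.05954558, 368.7447639 ,  50.        ]), array([495.57718161, 305.40694626,  50.        ])] [496.81836359 337.07585508  50.        ]
the job is handed in; nothing more can be done
```

I scribed the cheek outline from heel to nose in one pass. Then I stood the scriber back in the middle hole, released it and handed the job in at about 50 s of the 72 s allowed. The interface gives no verdict, so the result rests on my own checks.

- **Scribing:** I kept contact by force feedback from y about -75 to +73 mm in the template frame. Sampled forces were 0.8–4.6 N against the edge and 1.0–3.5 N on the panel, well under 12 N. They were read about every 0.44 s, not continuously. The lightest stretch was y -8 to +3 mm, at about 0.8–1.2 N against the edge with roughly 0.2 N uncertainty. That still clears the 0.4 N needed.
- **Position:** I took the template's origin from the images. A check view near the nose agreed to within about 1 mm.
- **Scriber home:** The collar met the block at the height it was gripped at (TCP z 66.2 mm). Afterwards the handle's top measured about 2.6 mm from the hole's centre. It measured 2.1 mm off before I touched it, so this is within camera accuracy and it stands upright.
- **Gripper and bystanders:** The gripper was open and clear at hand-in. The solder reel, in the last pictures, had not moved. I did not check the wire reel and screwdriver again, though my path did not go near them.

No check failed.

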